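Set the T-square for the next line on the menu slate

ROBOT

A 7-joint arm with a two-finger parallel gripper is mounted at the origin on a cart in front of the work surface, level with it; the furniture and walls round the work are solid. World frame = base frame: x ahead of the robot, y to its left, z up, the work surface at z = 0. Lengths are in m, angles in rad, forces in N, time in s.
With the tool pointing down it reaches from about 0.4 to 0.925 m from the base axis. Payload 4.1 kg.
Tool frame: the origin (TCP) lies on the centre line of the jaws, within the pads' length; the fingertips stand 25 mm ahead of it and the grasp point (between the pads) lies 6 mm ahead of it; z points along the fingers, y is the line along which they close (so a half turn about z gives the same grasp; the last joint's range is limited). The gripper opens to 85 mm and grips with 20 to 120 N. Pads are 22 mm wide; open, the fingers measure 114 mm over their backs; the gripper's body (76 mm by 85 mm) begins 54 mm behind the grasp point. The pads swing forward as they close: fully open they stand 13 mm farther back than shut.
Start: joints at [-1.227, 0.398, 0.045, 1.537, -0.019, 1.207, -0.051], TCP at [0.278, 0.587, 0.256] pointing down, gripper open.
Joint ranges: [-2.82, 2.82], [-0.49, 2.23], [-1.37, 1.46], [0, 2.46], [-1.36, 4.5], [0.23, 2], [-2.94, 2.94]. Speed limits (rad/s): [2.57, 2.57, 3.14, 3.14, 3.14, 3.14, 3.14].

INTERFACE

Orientations are given as a rotation vector (axis times angle).
In Python, from station import robot, imaging, order gives the robot as it stands. The module is installed in compiled form; this text tells all that it offers.
- The arm moves only by the tool jog_arm, never from a script. Its argument "moves" is a list of rows, each a list of 3 entries, a list of its own where there are three numbers: the shift along the world's x, y, z in m, then the turn about the world's z in rad, then the finger opening in m, from 0 to 0.0854. A call has 1 to 20 rows; each row shifts and turns the commanded pose from where the row before left it; what a row does not reach is not made up. A row lasts 1/8 s, in which the tool goes at most 62.5 mm and 10.7 degrees, less where a joint would pass 70% of its speed; a pose out of reach is approached as far as the arm can. A call is refused whole if a number of a shift passes 0.0625 or a number of a turn 0.188, either way. A call with a gripper value outside its range is refused whole. The fingers move at their own pace and stop on an object; the grip force is fixed at half the most. Time passes only in rows, so rows that do not move let the fingers close. It gives the time, the measured TCP pose, the force, the opening and the grip force at its end, in the units of the state.
- robot.sense(): the state, without advancing time (a new reading comes with each control period).
- imaging.snapshot(name): name is "side" or "top" or "wrist"; returns (picture, depth): 400x640x3 uint8, red, green, blue; 400x640 float32, m along the optical axis (not along the pixel's ray), 0 where there is no reading.
- imaging.camera_model(name): a dict with "camera_matrix" (3x3 intrinsics, pixels), "R" (3x3) and "t" (3): a world point X has camera coordinates R X + t. Camera axes: x right, y down, z forward; pixel columns grow to the right and rows downward; lengths in m; the calibration is good to about 2 mm. A picture is of the moment at which its call begins: read the wrist's pose just before it. camera_model takes no time and is no camera call; for the wrist camera it gives the pose at the moment of the call.
- order.finish_job(): hands the job in; it is judged then, once.
The state is a dict: "time": time; "joint_pos": joint angles; "qvel": joint speeds; "tau": joint torques, N m; "position": TCP position; "tcp_rot": TCP orientation; "ft_force": force on the tool from outside, world axes, zero at the start; "ft_torque": the same for the moment, N m; "finger_gap": finger opening in m; "grip_force": force on a finger pad.
Only numpy, scipy, OpenCV 4.12 (cv2) and the standard library are available. Lean on these libraries where they do the work, as an engineer would, in place of code of your own. Each camera call takes 0.05 s, during which the arm holds its last target. There are 200 camera calls.

TASK

The next price line is to be ruled across the menu slate where the brass clip points. Lift the jam jar off the slate and stand it upright on the bare counter (do not shove it with the T-square), and slide the T-square, without lifting it, until its wooden head lies flush along the slate's left edge and the far edge of its metal blade lines up with the clip's pointer. Leave the milk jug and the shaker where they are, and let go of everything.

Things in the scene. Friction and masses are not known exactly. Their poses are not given: they have to be found in the camera images.
- slate: Menu slate: dark slab in a flush wooden frame, 200 mm along own x (away from the robot at yaw 0), 170 mm along own y, 12 mm thick, flat top. Fixed to the counter. Origin: centre of its underside, at counter height. Its left edge is the face at own y = +85 mm. Bare counter for the jar lies to the right of it, around x = 0.45, y = -0.04 m, in every start.
- clip: Brass pointer clip, 24 mm wide, 2 mm thick, fixed on the right-hand border of the slate. Origin: the tip of its pointer, on the slate's top face, 64 mm to the right of the slate's centre line; same yaw as the slate. The pointer points along +y of the slate (to the left), and its place along the slate's x is where the line goes.
- square: Loose T-square, 0.22 kg. Dark wooden head 90 (own x) x 22 (own y) x 26 mm high, resting on the counter left of the slate; metal blade 30 wide, 3 thick, runs from the head's middle along own -y over the slate, 12.5 mm above the counter. Origin: centre of the head's underside. Inner face y = -11, outer +11, ends x = -45 (near), +45. Slides under 1 to 3 N; starts askew, short of the line.
- square_tip (a point): Corner of the blade's far edge (own x = +15 mm along its whole length) at its free end: own (15, -152, 15.5) mm of the T-square. With the head flush it ends about 8 mm left of the clip's pointer tip.
- head_near (a point): Near end of the head's inner face: own (-45, -11, 6) mm of the T-square.
- head_far (a point): Far end of the head's inner face: own (45, -11, 6) mm of the T-square.
- jam_jar: Closed glass jam jar with a red lid, about 60 mm in diameter, 78 mm high, 0.25 kg, standing upright on the slate in the way of the line. Origin: centre of its underside.
- milk_jug: Metal milk jug with a handle, 69 x 97 x 96 mm high, standing loose to the right; not to be disturbed. Origin: centre of its underside.
- cinnamon_shaker: Shaker, 44 mm in diameter, 90 mm high, standing loose behind the slate; not to be disturbed. Origin: centre of its underside.
Not all that is in view belongs to the job. What is shaped like the jam_jar but turquoise is not meant.

How it is judged:
By the outcome, as a careful person would: the job done as asked, in the order asked, and still so for the second after the job is handed in, with the robot touching nothing.
It also fails if it takes over 67 s, if anything falls off the work surface, if the arm or the gripper's body presses on something with over 40 N, if the wrist force passes 120 N, or if a joint passes its speed limit or range.

## Working session

There is one attempt and no reset: what is moved stays moved. The work goes in short steps, Python scripts to look and compute and a tool call to move; the robot and the scene stay as the last step left them, time stands still between calls to the robot, and variables do not carry over. Pictures are saved under pics/ and viewed, at most 10 in all, crops included, and the job is handed in when it is done.

Besides the shell and the picture viewer there is one more tool, called after "Request:" as name(argument=value, ...), one argument or row to a line, values as JSON. jog_arm: Moves the arm, as the interface text tells. Its arguments: {"type":"object","properties":{"moves":{"type":"array","items":{"type":"array"}}},"required":["moves"]}

```bash
mkdir -p pics
cat > h.py <<'E'
import numpy as np, cv2
from station import robot, imaging, order
def snap(n,f=None):
    m=imaging.camera_model(n); p,d=imaging.snapshot(n)
    if f: cv2.imwrite('pics/'+f,p[:,:,::-1])
    np.savez('last_'+n,p=p,d=d,K=m['camera_matrix'],R=m['R'],t=m['t'])
    return p,d,m
def load(n):
    z=np.load('last_%s.npz'%n); return z['p'],z['d'],dict(camera_matrix=z['K'],R=z['R'],t=z['t'])
def ray(m,uv,z):
    uv=np.atleast_2d(uv).astype(float); K,R,t=[np.array(m[k]) for k in('camera_matrix','R','t')]
    d=np.c_[uv,np.ones(len(uv))]@np.linalg.inv(K).T@R; c=-R.T@t
    return c+d*((z-c[2])/d[:,2])[:,None]
def cloud(d,m):
    K,R,t=[np.array(m[k]) for k in('camera_matrix','R','t')]
    v,u=np.mgrid[:d.shape[0],:d.shape[1]]
    c=np.stack([u,v,np.ones_like(u)],-1)@np.linalg.inv(K).T*d[...,None]
    return (c-t)@R
E
python3 - <<'E'
from h import *
for n in('top','side'):
    p,d,m=snap(n,n+'0.png'); print(n,-np.array(m['R']).T@np.array(m['t']),m['camera_matrix'])
s=robot.sense(); print({k:np.round(v,3) for k,v in s.items()})
E
```

```text
top [0.36633644 0.077841   1.08490627] [[514.9061026    0.         330.73507496]
 [  0.         514.9061026  202.41078801]
 [  0.           0.           1.        ]]
side [ 0.46448842 -0.75936314  0.42350048] [[408.8500141    0.         323.59795841]
 [  0.         408.8500141  200.97524095]
 [  0.           0.           1.        ]]
{'time': np.float64(0.1), 'joint_pos': array([-1.227,  0.399,  0.045,  1.538, -0.019,  1.207, -0.051]), 'qvel': array([-0.   , -0.001,  0.001, -0.005,  0.   ,  0.001,  0.   ]), 'tau': array([ 4.0000e-03, -4.7626e+01,  1.3700e+00, -2.5495e+01,  1.2000e-02,
        5.0000e-03,  0.0000e+00]), 'position': array([0.278, 0.587, 0.255]), 'tcp_rot': array([-6.900e-01, -3.065e+00,  3.000e-03]), 'ft_force': array([-0.355,  0.21 , -0.338]), 'ft_torque': array([-0.017, -0.044, -0.009]), 'grip_force': np.float64(0.0), 'finger_gap': np.float64(0.086)}
```

View pics/top0.png

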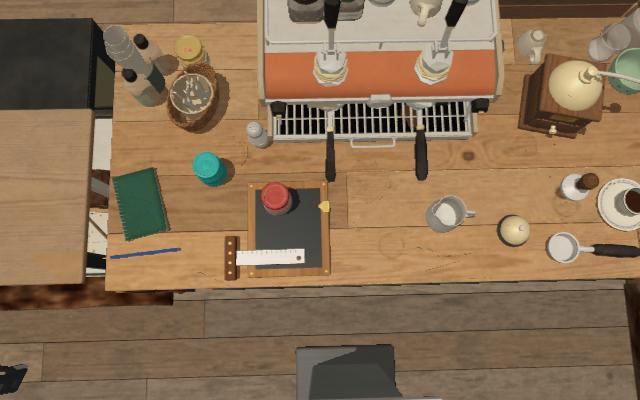

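View pics/side0.png

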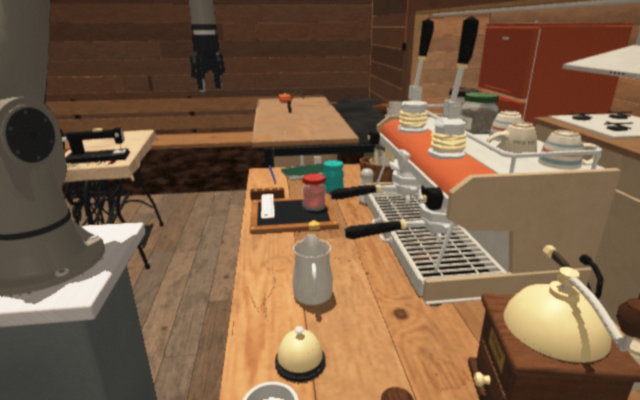

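The top view shows the slate at about (289,228), the red lid at (275,198), the clip at (324,207), the T-square head at (231,258) with its blade running to (304,256), the jug at (447,213) and the shaker at (258,134). The side view confirms the jar is standing on the slate, with the portafilter handles nearby.

Run:
```python
from h import *
p,d,m=load('top'); P=cloud(d,m)
c=p[110:290,190:380]; cv2.imwrite('pics/crop.png',cv2.resize(c,(760,720),interpolation=cv2.INTER_CUBIC)[:600,:,::-1]) 
hsv=cv2.cvtColor(p,cv2.COLOR_RGB2HSV)
H,S,V=[hsv[...,i].astype(int) for i in range(3)]
box=np.zeros(H.shape,bool); box[170:290,215:340]=1
def rep(n,mk,z):
    k,l,st,ce=cv2.connectedComponentsWithStats(mk.astype(np.uint8)); 
    i=1+np.argmax(st[1:,4]); mm=(l==i); v,u=np.nonzero(mm)
    r=cv2.minAreaRect(np.c_[u,v].astype(np.float32)); w=ray(m,cv2.boxPoints(r),z)
    print(n,st[i],ce[i],'depthz',np.median(P[mm][:,2]),'ctr',ray(m,ce[i],z)[0].round(4)); print(w.round(4)[:,:2].tolist()); return mm
rep('lid',box&((H<8)|(H>172))&(S>150)&(V>110),.078+.012)
rep('clip',box&(H>20)&(H<32)&(S>130)&(V>170),.013)
rep('blade',box&(S<40)&(V>170),.0155)
rep('dark',box&(S<90)&(V<80),.012)
b2=np.zeros_like(box); b2[225:290,220:242]=1
rep('head',b2&(V<105),.026)
for n,(u,v) in dict(pf1=(331,165),grate=(345,128),pf2=(421,160),shaker=(258,134),jug=(445,213),slate=(290,225),ctr=(370,180)).items():
    print(n,np.nanmedian(P[v-2:v+3,u-2:u+3].reshape(-1,3),axis=0).round(3))
```

```text
lid [261 182  28  28 480] [274.27291667 195.59583333] depthz 0.09028053645290741 ctr [0.5553 0.1672 0.09  ]
[[0.5832, 0.1931], [0.582, 0.14], [0.5281, 0.1406], [0.5293, 0.1932]]
clip [318 201  11  11  81] [324. 206.] depthz 0.014469487692735162 ctr [0.5453 0.0695 0.013 ]
[[0.5563, 0.0819], [0.5558, 0.0608], [0.5344, 0.0613], [0.5349, 0.0824]]
blade [236 249  69  16 951] [269.49211356 256.68664564] depthz 0.016041921854883963 ctr [0.4413 0.1846 0.0155]
[[0.4555, 0.2545], [0.4565, 0.1138], [0.427, 0.1133], [0.4261, 0.2534]]
dark [ 256  188   66   79 3434] [292.64181712 225.40331974] depthz 0.012667601909742997 ctr [0.5057 0.1362 0.012 ]
[[0.5839, 0.2155], [0.5846, 0.0789], [0.4197, 0.0781], [0.4195, 0.2113]]
head [232 236   8  44 149] [235.33557047 257.42281879] depthz 0.020470504210545734 ctr [0.4407 0.2532 0.026 ]
[[0.4849, 0.2603], [0.4851, 0.2492], [0.3973, 0.2447], [0.3971, 0.2556]]
pf1 [0.612 0.055 0.1  ]
grate [0.712 0.021 0.026]
pf2 [ 0.618 -0.123  0.1  ]
shaker [0.685 0.2   0.081]
jug [ 0.526 -0.188  0.004]
slate [0.507 0.142 0.012]
ctr [ 0.602 -0.031  0.001]
```

View pics/crop.png

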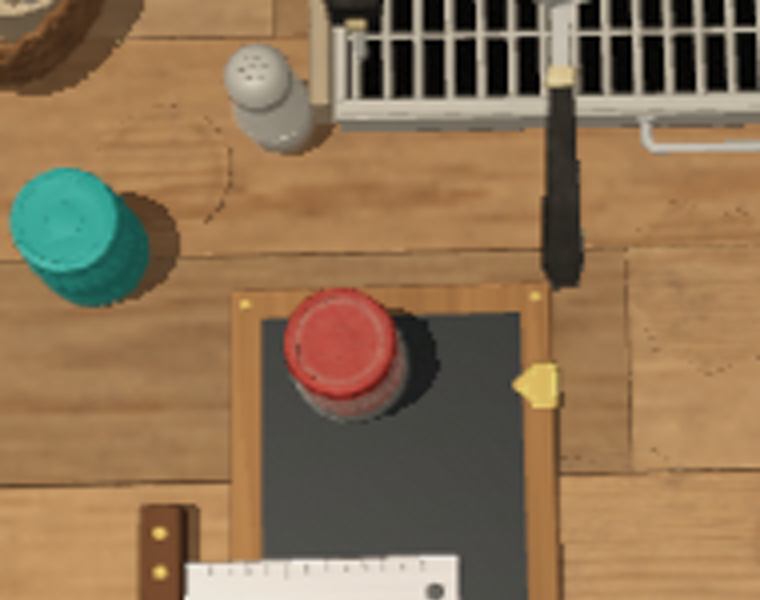

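Request:
jog_arm(
  moves=[
    [[0.02,-0.03,0],0.032,0.085],
    [[0.02,-0.03,0],0.032,0.085],
    [[0.02,-0.03,0],0.032,0.085],
    [[0.02,-0.03,0],0.032,0.085],
    [[0.02,-0.03,0],0.032,0.085],
    [[0.02,-0.03,0],0.032,0.085],
    [[0.02,-0.03,0],0.032,0.085],
    [[0.02,-0.03,0],0.032,0.085],
    [[0.02,-0.03,0],0.032,0.085],
    [[0.02,-0.03,0],0.032,0.085],
    [[0.02,-0.03,0],0.032,0.085],
    [[0.02,-0.03,0],0.032,0.085],
    [[0.02,-0.03,0],0.032,0.085],
    [[0.017,-0.03,0],0.027,0.085],
    [[0,0,0],0,0.085],
    [[0,0,0],0,0.085],
  ],
)

```text
time: 2.1
position: [0.5549, 0.1681, 0.2559]
tcp_rot: [0.001, -3.14, -0.001]
ft_force: [0.2, 0.1, -0.1]
finger_gap: 0.0851
grip_force: 0.0
```

Run:
```python
from h import *
print(robot.sense()['position'],robot.sense()['tcp_rot'])
p,d,m=snap('wrist','w1.png'); P=cloud(d,m)
hsv=cv2.cvtColor(p,cv2.COLOR_RGB2HSV); H,S,V=[hsv[...,i].astype(int) for i in range(3)]
q=(P[...,2]>.05)&(P[...,2]<.11)&((H<8)|(H>172))&(S>150)&(d>0)
pt=P[q]; print(len(pt)); t=pt[pt[:,2]>pt[:,2].max()-.006]; print(t.min(0),t.max(0),t[:,:2].mean(0))
(u,v),r=cv2.minEnclosingCircle(np.argwhere(q)[:,::-1].astype(np.float32)); print(u,v,r,ray(m,(u,v),.09))
```

```text
[0.554903   0.168131   0.25594391] [ 1.14301410e-03 -3.14047455e+00 -1.04066816e-03]
1412
[0.52988375 0.14090195 0.08629641] [0.58145646 0.19331129 0.09227906] [0.54746342 0.16752337]
318.7671813964844 187.56869506835938 30.938295364379883 [[0.55440861 0.16699706 0.09      ]]
```

View pics/w1.png

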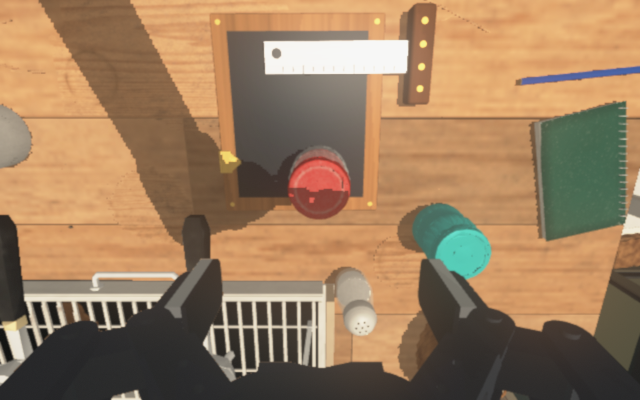

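The wrist view shows the lid at (319,187), centred between the fingers, with nothing near their path down.

Request:
jog_arm(
  moves=[
    [[0,-0.001,-0.033],0,0.085],
    [[0,0,-0.033],0,0.085],
    [[0,0,-0.033],0,0.085],
    [[0,0,-0.033],0,0.085],
    [[0,0,-0.033],0,0.085],
    [[0,0,-0.033],0,0.085],
    [[0,0,0],0,0.085],
    [[0,0,0],0,0.075],
    [[0,0,0],0,0.07],
    [[0,0,0],0,0.065],
    [[0,0,0],0,0.06],
    [[0,0,0],0,0.05],
    [[0,0,0],0,0.04],
    [[0,0,0],0,0.04],
    [[0,0,0],0,0.04],
    [[0,0,0],0,0.04],
  ],
)

```text
time: 4.15
position: [0.556, 0.1669, 0.0597]
tcp_rot: [-0.0, 3.141, 0.002]
ft_force: [-1.9, 0.5, 6.7]
finger_gap: 0.0573
grip_force: 63.1
```

Request:
jog_arm(
  moves=[
    [[0,0,0.02],0,0.04],
    [[0,0,0.04],0,0.04],
    [[0,0,0.04],0,0.04],
    [[-0.013,-0.026,0],0,0.04],
    [[-0.013,-0.026,0],0,0.04],
    [[-0.013,-0.026,0],0,0.04],
    [[-0.013,-0.026,0],0,0.04],
    [[-0.013,-0.026,0],0,0.04],
    [[-0.013,-0.026,0],0,0.04],
    [[-0.013,-0.026,0],0,0.04],
    [[-0.015,-0.026,0],0,0.04],
    [[0,0,0],0,0.04],
    [[0,0,0],0,0.04],
  ],
)

```text
time: 5.78
position: [0.4495, -0.0412, 0.1582]
tcp_rot: [0.001, -3.142, -0.001]
ft_force: [-0.3, 1.1, -3.7]
finger_gap: 0.0575
grip_force: 65.3
```

Run:
```python
from h import *
p,d,m=snap('side','s1.png'); P=cloud(d,m); s=robot.sense(); print(s['finger_gap'],s['grip_force'],s['position'])
q=(abs(P[...,0]-.45)<.06)&(abs(P[...,1]+.04)<.06)&(d>0)&(P[...,2]<.2)&(P[...,2]>.015)
print(np.percentile(P[q][:,2],[0,.5,1,2,5]),q.sum())
cv2.imwrite('pics/s1c.png',cv2.resize(p[60:340,180:440],None,fx=2,fy=2)[:,:,::-1])
```

```text
0.05755900072918708 65.31100127846003 [ 0.44975779 -0.04082956  0.15828173]
[0.11138616 0.11241568 0.1134875  0.11411399 0.11714736] 1235
```

View pics/s1c.png

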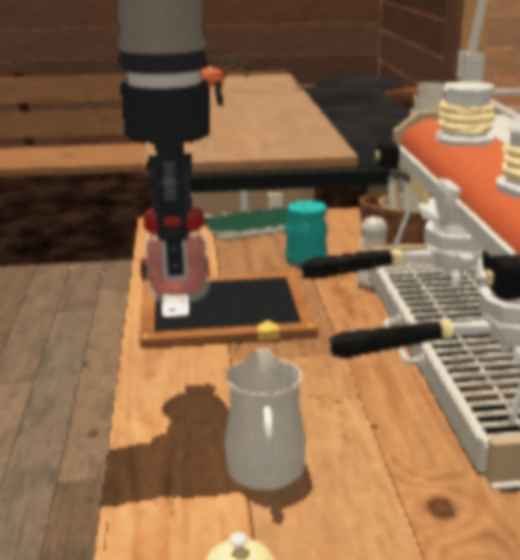

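The jar is held upright at (175,255) in the crop, with its bottom at z≈0.11. The jug is clear.

Request:
jog_arm(
  moves=[
    [[0,0,-0.035],0,0.04],
    [[0,0,-0.035],0,0.04],
    [[0,0,-0.025],0,0.04],
    [[0,0,-0.01],0,0.04],
    [[0,0,-0.004],0,0.04],
    [[0,0,-0.001],0,0.04],
    [[0,0,0],0,0.04],
    [[0,0,0],0,0.04],
  ],
)

```text
time: 6.82
position: [0.45, -0.0417, 0.0489]
tcp_rot: [-0.0, 3.14, 0.0]
ft_force: [0.6, 0.1, -1.9]
finger_gap: 0.0573
grip_force: 65.3
```

Request:
jog_arm(
  moves=[
    [[0,0,-0.001],0,0.04],
    [[0,0,0],0,0.04],
    [[0,0,0],0,0.06],
    [[0,0,0],0,0.07],
    [[0,0,0],0,0.085],
    [[0,0,0],0,0.085],
    [[0,0,0],0,0.085],
    [[0,0,0],0,0.085],
    [[0,0,0.02],0,0.085],
    [[0,0,0.03],0,0.085],
    [[0,0,0.05],0,0.085],
    [[0,0,0.05],0,0.085],
    [[0,0.04,0.05],0,0.085],
    [[0,0.05,0.03],0,0.085],
    [[0,0.05,0],0,0.085],
    [[0,0,0],0,0.085],
    [[0,0,0],0,0.085],
  ],
)

```text
time: 8.95
position: [0.4492, 0.0966, 0.2758]
tcp_rot: [0.0, -3.141, 0.001]
ft_force: [-1.1, -0.1, -0.5]
finger_gap: 0.0846
grip_force: 0.0
```

```bash
cat > meas.py <<'E'
from h import *
def wf(p,m,z0=.012,tag=''):
    pass
for n in ('wrist','top'):
    p,d,m=snap(n); 
    # orthorectified views at slate top height, 0.5 mm/px: rows = -x, cols = -y
    xs=np.arange(.62,.36,-.0005); ys=np.arange(.32,.02,-.0005)
    K,R,t=[np.array(m[k]) for k in('camera_matrix','R','t')]
    for zn,z in (('12',.012),('26',.026)):
        Y,X=np.meshgrid(ys,xs); c=np.stack([X,Y,np.full_like(X,z)],-1)@R.T+t; c=c@K.T
        o=cv2.remap(p,(c[...,0]/c[...,2]).astype(np.float32),(c[...,1]/c[...,2]).astype(np.float32),cv2.INTER_LINEAR)
        cv2.imwrite(f'pics/o_{n}{zn}.png',o[:,:,::-1])
print(robot.sense()['position'],robot.sense()['time'])
E
python3 meas.py; python3 -c "
import cv2;a=[cv2.resize(cv2.imread('pics/o_%s12.png'%n),None,fx=.66,fy=.66) for n in('wrist','top')]
import numpy as np;o=np.hstack(a);print(o.shape);cv2.imwrite('pics/o2.png',o)"
```

```text
[0.44934694 0.09581858 0.27575983] 9.05
(343, 792, 3)
```

View pics/o2.png

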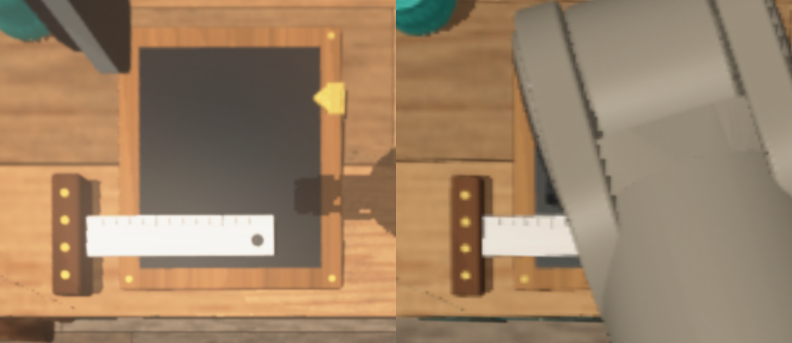

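The rectified wrist view (left half, plane z = 12 mm) shows the whole slate, with the clip tip at about (313,98), the blade from (86,235) to (273,235) and the head at (69,235).

```bash
cat > fit.py <<'E'
from h import *
def rect(p,m,z):
    xs=np.arange(.66,.34,-.0005); ys=np.arange(.36,.02,-.0005)
    K,R,t=[np.array(m[k]) for k in('camera_matrix','R','t')]
    Y,X=np.meshgrid(ys,xs); c=np.stack([X,Y,np.full_like(X,z)],-1)@R.T+t; c=c@K.T
    return cv2.remap(p,(c[...,0]/c[...,2]).astype(np.float32),(c[...,1]/c[...,2]).astype(np.float32),cv2.INTER_LINEAR)
W=lambda u,v:(.66-.0005*v,.36-.0005*u)
def hs(o): h=cv2.cvtColor(o,cv2.COLOR_RGB2HSV).astype(int); return h[...,0],h[...,1],h[...,2]
def big(mk):
    mk=cv2.morphologyEx(mk.astype(np.uint8),cv2.MORPH_OPEN,np.ones((3,3)))
    k,l,st,ce=cv2.connectedComponentsWithStats(mk); i=1+np.argmax(st[1:,4]); return l==i
def line(a,b):  # robust b = k a + c
    l=cv2.fitLine(np.c_[a,b].astype(np.float32),cv2.DIST_HUBER,0,.0005,.0001).ravel(); k=l[1]/l[0]; return k,l[3]-k*l[2]
def square(p,m):
    H,S,V=hs(rect(p,m,.0155)); b=big((S<70)&(V>150))
    c=np.nonzero(b.any(0))[0]; c=c[12:-8]
    top=[np.nonzero(b[:,i])[0].min()-.5 for i in c]; bot=[np.nonzero(b[:,i])[0].max()+.5 for i in c]
    x1,y=W(c,np.array(top)); x0,_=W(c,np.array(bot))
    k1,c1=line(y,x1); k0,c0=line(y,x0)
    H,S,V=hs(rect(p,m,.026)); mid=np.nonzero(b.any(1))[0].mean(); u0=np.nonzero(b.any(0))[0].min()
    hd=np.zeros(b.shape,bool); hd[int(mid)-110:int(mid)+110,max(0,u0-80):u0+12]=1
    hd=big(hd&(V<115)&(S>60)); r=np.nonzero(hd.any(1))[0]; r=r[15:-15]
    out=np.array([np.nonzero(hd[i])[0].min()-.5 for i in r]); xo,yo=W(out,r); ko,co=line(xo,yo)
    v,u=np.nonzero(hd); ends=W(0,v.max())[0],W(0,v.min())[0]
    yt=W(np.nonzero(b.any(0))[0].max(),0)[1]
    print('blade far: slope dx/dy %.4f  x at tip y=%.4f: %.4f ; near slope %.4f; width %.4f'%(k1,yt,k1*yt+c1,k0,(k1-k0)*.18+c1-c0))
    xm=np.mean(ends); print('head outer top: slope dy/dx %.4f, y at x=%.4f: %.4f ends'%(ko,xm,ko*xm+co),np.round(ends,4))
    return k1,c1,yt,ko,co,ends
def slate(p,m):
    o=rect(p,m,.012); H,S,V=hs(o); d=big((S<90)&(V<95)); v,u=np.nonzero(d)
    rows=np.arange(v.min()+30,v.max()-30); R=np.array([np.nonzero(d[i])[0].max()+.5 if d[i].any() else np.nan for i in rows]); L=np.array([np.nonzero(d[i])[0].min()-.5 if d[i].any() else np.nan for i in rows])
    cols=np.arange(u.min()+20,u.max()-20); T=np.array([np.nonzero(d[:,i])[0].min()-.5 for i in cols])
    for n,e in(('right',R),('left',L)):
        x,y=W(e,rows); g=np.isfinite(y); med=np.median(y[g]); g&=abs(y-med)<.006; print(n,'dy/dx %.4f y@.5 %.4f'%(lambda a:(a[0],a[0]*.5+a[1]))(line(x[g],y[g])),g.sum())
    x,y=W(cols,T); g=abs(x-np.median(x))<.006; print('top dx/dy %.4f x@.15 %.4f'%(lambda a:(a[0],a[0]*.15+a[1]))(line(y[g],x[g])))
    H,S,V=hs(rect(p,m,.014)); c=big((H>20)&(H<34)&(S>110)&(V>150)); v,u=np.nonzero(c); 
    i=u<=u.min()+3; print('clip tip',W(u.min()-.5,v[i].mean()),'clip mid x',W(0,(v.min()+v.max())/2)[0], 'extent',W(u.max(),v.max()),W(u.min(),v.min()))
if __name__=='__main__':
    p,d,m=load('wrist'); square(p,m); slate(p,m)
    o=rect(p,m,.012); g=o.astype(int)
    for x in(.47,.49,.51,.53,.56): 
        v=int((.66-x)/.0005); print(x,[tuple(map(int,g[v-3:v+4,u].mean(0))) for u in range(150,222,3)] if x==.51 else '')
E
python3 fit.py
```

```text
blade far: slope dx/dy -0.0026  x at tip y=0.1125: 0.4568 ; near slope -0.0048; width 0.0313
head outer top: slope dy/dx -0.0009, y at x=0.4385: 0.2532 ends [0.396 0.481]
right dy/dx 0.0135 y@.5 0.0783 195
left dy/dx 0.0188 y@.5 0.2126 118
top dx/dy -0.0004 x@.15 0.5833
clip tip (np.float64(0.5453088235294118), np.float64(0.08174999999999999)) clip mid x 0.545 extent (np.float64(0.534), np.float64(0.0595)) (np.float64(0.556), np.float64(0.08149999999999996))
0.47 
0.49 
0.51 [(189, 142, 99), (189, 141, 99), (190, 142, 99), (190, 142, 99), (191, 143, 99), (192, 143, 99), (192, 143, 99), (192, 143, 100), (191, 142, 99), (190, 142, 99), (189, 141, 99), (188, 141, 98), (187, 141, 98), (187, 141, 98), (188, 141, 99), (188, 141, 99), (188, 141, 99), (188, 141, 99), (187, 141, 99), (187, 140, 99), (187, 140, 99), (187, 140, 99), (188, 142, 99), (191, 144, 101)]
0.53 
0.56
```

Request:
jog_arm(
  moves=[
    [[0.02,0.02,0],0,0.085],
    [[0.02,0.02,0],0,0.085],
    [[0.02,0.02,0],0,0.085],
    [[0.02,0.015,0],0,0.085],
    [[0,0,0],0,0.085],
    [[0,0,0],0,0.085],
    [[0,0,0],0,0.085],
  ],
)

```text
time: 9.93
position: [0.529, 0.1711, 0.2762]
tcp_rot: [-0.002, -3.141, 0.0]
ft_force: [-0.8, -0.6, 0.3]
finger_gap: 0.0851
grip_force: 0.0
```

```bash
cat > lo.py <<'E'
from fit import *
p,d,m=snap('wrist','w2.png'); print(-np.array(m['R']).T@np.array(m['t']))
square(p,m); slate(p,m)
o=rect(p,m,.012); cv2.imwrite('pics/ow2.png',o[:600,:,::-1]); print(o.shape)
H,S,V=hs(o); pn=((H>19)&(H<34)&(S>105)&(V>190)).astype(np.uint8)
k,l,st,ce=cv2.connectedComponentsWithStats(pn)
for s,c in zip(st[1:],ce[1:]):
    if 20<s[4]<300: print('pin',s[4],np.round(W(*c),4))
E
python3 lo.py
```

```text
[0.45589296 0.17135316 0.39304307]
blade far: slope dx/dy -0.0071  x at tip y=0.1125: 0.4575 ; near slope -0.0059; width 0.0312
head outer top: slope dy/dx 0.0000, y at x=0.4125: 0.2532 ends [0.3995 0.4255]
right dy/dx -0.0060 y@.5 0.0786 190
left dy/dx 1.5991 y@.5 0.1487 13
top dx/dy -0.0115 x@.15 0.5833
clip tip (np.float64(0.4713833333333334), np.float64(0.27125)) clip mid x 0.47125000000000006 extent (np.float64(0.4685), np.float64(0.26549999999999996)) (np.float64(0.47400000000000003), np.float64(0.271))
(640, 680, 3)
pin 56 [0.5927 0.2234]
pin 128 [0.4714 0.2686]
pin 140 [0.4506 0.2685]
pin 135 [0.43   0.2683]
pin 137 [0.4092 0.2682]
pin 95 [0.4089 0.2226]
pin 64 [0.4095 0.0689]
```

View pics/ow2.png

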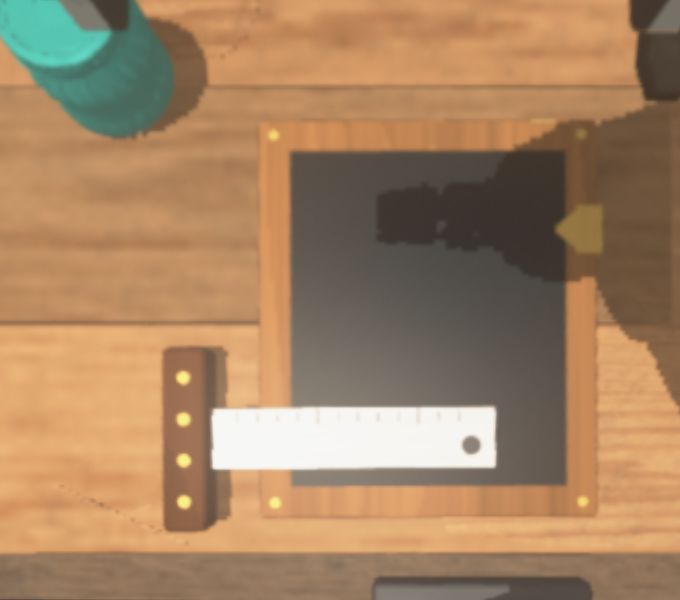

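The clip pointer is at (555,229) and the slate pins give a yaw of about 0.004. The head pins are at columns 182–184, and the head is about 23 mm off the slate edge. I'll pinch the near half of the head above slate height and slide it from there.

Request:
jog_arm(
  moves=[
    [[-0.02,0.016,0],0,0.06],
    [[-0.02,0.016,0],0,0.05],
    [[-0.02,0.016,0],0,0.045],
    [[-0.02,0.016,0],0,0.045],
    [[-0.02,0.015,0],0,0.045],
    [[-0.02,0.015,0],0,0.045],
    [[0,0,-0.03],0,0.045],
    [[0,0,-0.04],0,0.045],
    [[0,0,-0.05],0,0.045],
    [[0,0,-0.04],0,0.045],
    [[0,0,-0.03],0,0.045],
    [[0,0,0],0,0.045],
    [[0,0,0],0,0.045],
  ],
)

```text
time: 11.6
position: [0.4102, 0.2668, 0.0874]
tcp_rot: [-0.0, 3.14, 0.002]
ft_force: [0.8, 0.0, 0.2]
finger_gap: 0.0453
grip_force: 0.0
```

```bash
cat > dbg.py <<'E'
from fit import *
import sys
p,d,m=snap('wrist'); o=rect(p,m,.026)
s=robot.sense(); T=s['position']; u=int((.36-T[1])/.0005); v=int((.66-T[0])/.0005); print(T,(u,v),s['finger_gap'])
H,S,V=hs(o); pn=((H>19)&(H<34)&(S>105)&(V>170)).astype(np.uint8)
k,l,st,ce=cv2.connectedComponentsWithStats(pn)
for q,c in zip(st[1:],ce[1:]):
    if 20<q[4]<500: print('pin',q[4],np.round(W(*c),4))
cv2.imwrite('pics/'+sys.argv[1],o[:600,:,::-1])
E
python3 dbg.py d1.png
```

```text
[0.41052243 0.26701592 0.08773779] (185, 498) 0.04502346517115849
pin 62 [0.5214 0.0755]
pin 415 [0.4724 0.2922]
pin 169 [0.4745 0.2438]
pin 103 [0.4727 0.0733]
pin 120 [0.4703 0.2653]
pin 46 [0.4644 0.0732]
pin 128 [0.4591 0.2456]
pin 22 [0.4588 0.0745]
pin 123 [0.4504 0.2652]
pin 77 [0.4507 0.245 ]
pin 242 [0.4433 0.3302]
pin 74 [0.4337 0.3229]
pin 228 [0.4254 0.2856]
pin 33 [0.4055 0.3297]
pin 50 [0.4013 0.3085]
pin 80 [0.3949 0.2905]
pin 87 [0.3922 0.3383]
pin 35 [0.3892 0.3436]
pin 41 [0.3871 0.2566]
pin 210 [0.3841 0.3337]
pin 132 [0.3787 0.3566]
pin 35 [0.3779 0.3477]
pin 361 [0.3775 0.2133]
```

Request:
jog_arm(
  moves=[
    [[-0.001,-0.0015,-0.016],0,0.045],
    [[0,0,-0.016],0,0.045],
    [[0,0,-0.014],0,0.045],
    [[0,0,0],0,0.045],
    [[0,0,0],0,0.04],
    [[0,0,0],0,0.035],
    [[0,0,0],0,0.03],
    [[0,0,0],0,0.026],
    [[0,0,0],0,0.022],
    [[0,0,0],0,0.018],
    [[0,0,0],0,0.018],
    [[0,0,0],0,0.018],
  ],
)

```text
time: 13.15
position: [0.4086, 0.265, 0.0406]
tcp_rot: [-0.001, 3.141, 0.0]
ft_force: [-1.6, 0.1, 5.3]
finger_gap: 0.0201
grip_force: 59.1
```

Request:
jog_arm(
  moves=[
    [[0.005,0,0],0,0.018],
    [[0.01,0,0],0,0.018],
    [[0.01,-0.002,0],0,0.018],
    [[0.01,-0.003,0],0,0.018],
    [[0.01,-0.003,0],0,0.018],
    [[0.01,-0.003,0],0,0.018],
    [[0.01,-0.003,0],0,0.018],
    [[0.01,-0.003,0],0,0.018],
    [[0.005,-0.002,0],0,0.018],
    [[0.002,0,0],0,0.018],
    [[0,0,0],0,0.018],
    [[0,0,0],0,0.018],
  ],
)

```text
time: 14.65
position: [0.4874, 0.2476, 0.0406]
tcp_rot: [0.003, -3.136, -0.001]
ft_force: [-7.8, 2.2, 10.9]
finger_gap: 0.0205
grip_force: 59.9
```

```bash
cat > sl.py <<'E'
from fit import *
import sys
p,d,m=snap('wrist'); o=rect(p,m,.0155); s=robot.sense(); print(s['position'],s['ft_force'],s['time'])
H,S,V=hs(o); b=(S<70)&(V>135); b[:, :230]=0; b=big(b)
c=np.nonzero(b.any(0))[0]; print('cols y',W(c[0],0)[1],W(c[-1],0)[1]); c=c[(c>300)]; c=c[:-6]
t=np.array([np.nonzero(b[:,i])[0].min()-.5 for i in c]); x,y=W(c,t); k,c0=line(y,x)
print('far edge slope %.4f x@.11 %.4f x@.082 %.4f'%(k,k*.11+c0,k*.082+c0), 'resid',np.std(x-k*y-c0))
q=(H>18)&(H<36)&(S>95)&(V>100); q[:,:500]=0; q=big(q); v,u=np.nonzero(q)
print('clip x mid %.4f  tipx %.4f y %.4f'%(W(0,(v.min()+v.max())/2)[0],W(0,v[u<=u.min()+3].mean())[0],W(u.min(),0)[1]),[W(0,v.max())[0],W(0,v.min())[0]])
cv2.imwrite('pics/'+sys.argv[1],o[:600,:,::-1])
E
python3 sl.py s1o.png
```

```text
[0.48743454 0.24754881 0.04057372] [-8.45569665  0.91033536 11.42558338] 14.7
cols y 0.18799999999999997 0.09649999999999997
far edge slope -0.3466 x@.11 0.5380 x@.082 0.5477 resid 0.004029181194104578
clip x mid 0.5433  tipx 0.5423 y 0.0870 [np.float64(0.54), np.float64(0.5465)]
```

View pics/s1o.png

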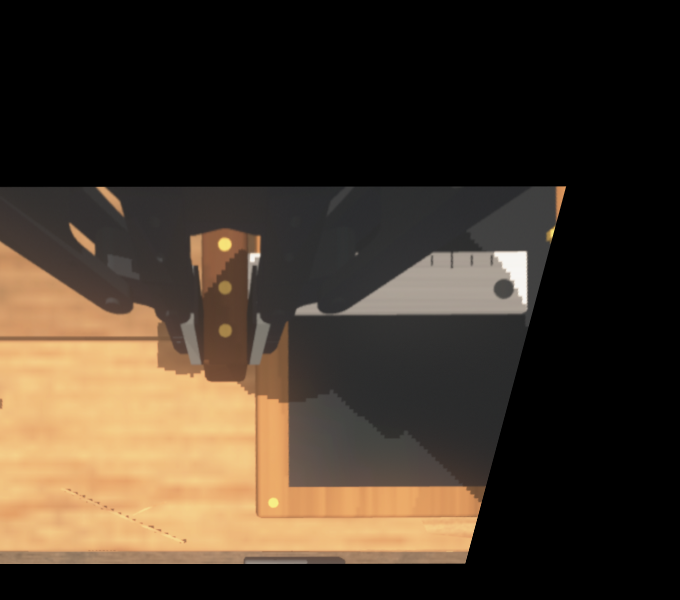

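The square slid without turning. Its far edge is at row 251 near the tip, and the clip is at about row 234, so the rest is about 10 mm in x and 5 mm in y.

Request:
jog_arm(
  moves=[
    [[0.004,-0.001,0],0,0.018],
    [[0.004,-0.002,0],0,0.018],
    [[0.001,-0.0015,0],0,0.018],
    [[0,-0.0005,0],0,0.018],
    [[0,-0.0005,0],0,0.018],
    [[0,0,0],0,0.018],
    [[0,0,0],0,0.018],
  ],
)

```text
time: 15.58
position: [0.4991, 0.2424, 0.0406]
tcp_rot: [0.002, -3.142, -0.004]
ft_force: [-2.4, 3.4, 4.6]
finger_gap: 0.0202
grip_force: 59.2
```

Request:
jog_arm(
  moves=[
    [[0,0,0],0,0.024],
    [[0,0,0],0,0.03],
    [[0,0,0],0,0.036],
    [[0,0,0],0,0.042],
    [[0,0,0],0,0.042],
    [[0,0,0.02],0,0.042],
    [[0,0,0.04],0,0.042],
    [[0,0,0.06],0,0.042],
    [[0,0,0.06],0,0.042],
    [[0.01,-0.025,0.055],0,0.042],
    [[0.02,-0.025,0],0,0.042],
    [[0,-0.02,0],0,0.042],
    [[0,0,0],0,0.042],
    [[0,0,0],0,0.042],
    [[0,0,0],0,0.042],
  ],
)

```text
time: 17.45
position: [0.5287, 0.1718, 0.2746]
tcp_rot: [0.004, -3.14, -0.0]
ft_force: [0.3, 0.2, 0.0]
finger_gap: 0.042
grip_force: 0.0
```

```bash
cat > v.py <<'E'
from fit import *
import sys
p,d,m=snap('wrist'); C=-np.array(m['R']).T@np.array(m['t']); s=robot.sense(); print(s['position'],s['time'],C)
for z,nm in((.014,'clip'),(.012,'slate'),(.026,'head')):
    o=rect(p,m,z); H,S,V=hs(o); pn=((H>19)&(H<36)&(S>100)&(V>120)).astype(np.uint8)
    if nm=='head': pn[:,340:]=0
    k,l,st,ce=cv2.connectedComponentsWithStats(pn)
    for i,(q,c) in enumerate(zip(st[1:],ce[1:]),1):
        x,y=W(*c)
        if nm=='clip' and 300<q[4]<2500 and y<.1:
            v,u=np.nonzero(l==i); print('clip',q[4],'x mid %.4f tip x %.4f y %.4f'%(W(0,(v.min()+v.max())/2)[0],W(0,v[u<=u.min()+4].mean())[0],W(u.min(),0)[1]))
        if nm!='clip' and 40<q[4]<260: print(nm,q[4],np.round((x,y),4))
o=rect(p,m,.0155); H,S,V=hs(o); b=(S<70)&(V>120); b[:,:255]=0; b=big(b)
c=np.nonzero(b.any(0))[0]; yt=W(c[-1],0)[1]; c=c[20:-6]
for nm,f in(('far',lambda i:np.nonzero(b[:,i])[0].min()-.5),('near',lambda i:np.nonzero(b[:,i])[0].max()+.5)):
    x,y=W(c,np.array([f(i) for i in c])); k,c0=line(y,x); print('%s slope %.4f x@tip(%.4f) %.4f x@.082 %.4f res %.5f'%(nm,k,yt,k*yt+c0,k*.082+c0,np.std(x-k*y-c0)))
cv2.imwrite('pics/'+sys.argv[1],o[100:600,100:,::-1])
E
python3 v.py v1.png
```

```text
[0.52886312 0.17167779 0.27470668] 17.5 [0.45571455 0.17171912 0.39147857]
slate 70 [0.5926 0.2235]
slate 114 [0.5653 0.2451]
slate 121 [0.5446 0.2449]
slate 124 [0.5238 0.2449]
slate 128 [0.5031 0.2447]
slate 106 [0.4088 0.2227]
slate 70 [0.4095 0.0688]
head 67 [0.5876 0.2216]
head 108 [0.5612 0.2424]
head 113 [0.5413 0.2422]
head 114 [0.5213 0.2422]
head 115 [0.5013 0.242 ]
head 102 [0.4105 0.2207]
far slope 0.0164 x@tip(0.0900) 0.5464 x@.082 0.5463 res 0.00059
near slope -0.0182 x@tip(0.0900) 0.5162 x@.082 0.5163 res 0.03014
```

View pics/v1.png

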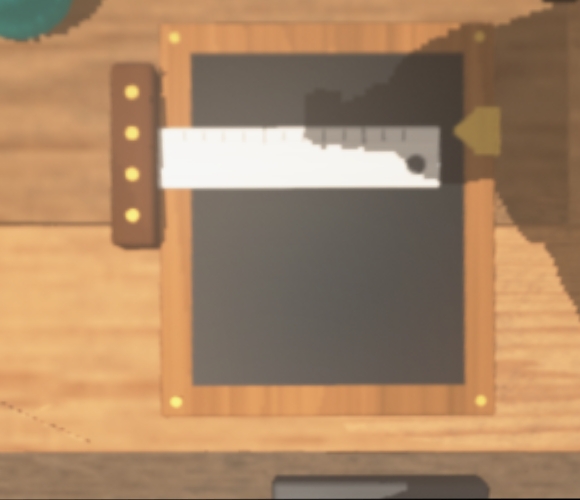

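Request:
jog_arm(
  moves=[
    [[0.014,-0.01,-0.011],0,0.042],
    [[0.014,-0.01,-0.011],0,0.042],
    [[0.014,-0.011,-0.011],0,0.042],
    [[0.014,-0.011,-0.011],0,0.042],
    [[0,0,0],0,0.042],
    [[0,0,0],0,0.042],
    [[0,0,0],0,0.042],
  ],
)

```text
time: 18.38
position: [0.5854, 0.1292, 0.2317]
tcp_rot: [-0.002, 3.141, 0.001]
ft_force: [-0.0, 0.2, 0.3]
finger_gap: 0.0421
grip_force: 0.0
```

```bash
cat > e.py <<'E'
from fit import *
p,d,m=snap('wrist','e_raw.png'); C=-np.array(m['R']).T@np.array(m['t']); print(robot.sense()['position'],C)
def rows(o,y0,y1,x0,x1,sgn):  # sub-pixel strongest edges along x for columns
    g=cv2.GaussianBlur(o,(3,3),0).astype(float); res=[]
    for y in np.arange(y0,y1,-.001):
        u=int(round((.36-y)/.0005)); v0=int((.66-x1)/.0005); v1=int((.66-x0)/.0005)
        gr=np.gradient(g[v0:v1,u-1:u+2].mean(1))*sgn; i=int(gr.argmax())
        w=np.clip(gr[max(0,i-4):i+5],0,None); vv=v0+(w*np.arange(max(0,i-4),max(0,i-4)+len(w))).sum()/w.sum(); res.append((y,W(0,vv)[0]))
    return np.array(res)
G=rect(p,m,.0155)[...,2]  # blue: bright blade vs. slate
for nm,a,s in(('far',(.535,.56),1),('near',(.505,.53),-1)):
    r=rows(G,.2,.097,*a,s); k,c=line(r[:,0],r[:,1]); print(nm,'slope %.4f x@.09 %.4f x@.082 %.4f res %.5f'%(k,k*.09+c,k*.082+c,np.std(r[:,1]-k*r[:,0]-c)))
o=rect(p,m,.014); H,S,V=hs(o); q=((H>18)&(H<36)&(S>95)&(V>70)); q[:,:545]=0; q[:,605:]=0; q[:200]=0; q[260:]=0
q=big(q); v,u=np.nonzero(q); print('clip n',len(v),'mid x %.4f edges %.4f %.4f tip y %.4f tip x %.4f'%(W(0,(v.min()+v.max())/2)[0],W(0,v.max())[0],W(0,v.min())[0],W(u.min(),0)[1],W(0,v[u<=u.min()+4].mean())[0]))
o12=rect(p,m,.012)
pn=lambda z,lo,hi:[tuple(np.round(W(*c),4)) for q,c in zip(*[a[1:] for a in cv2.connectedComponentsWithStats(((lambda h:(h[0]>19)&(h[0]<36)&(h[1]>100)&(h[2]>120))(hs(rect(p,m,z)))).astype(np.uint8))[2:4]]) if 30<q[4]<260 and lo<W(*c)[1]<hi]
print('head',pn(.026,.235,.26)); print('slate',pn(.012,.21,.23),pn(.012,.05,.075))
cv2.imwrite('pics/e.png',cv2.resize(rect(p,m,.0135)[150:400,220:620],None,fx=2,fy=2)[:,:,::-1])
E
python3 e.py
```

```text
[0.58533163 0.12921325 0.23173099] [0.51212641 0.12915771 0.34847451]
far slope -0.0018 x@.09 0.5470 x@.082 0.5470 res 0.00004
near slope -0.0057 x@.09 0.5170 x@.082 0.5170 res 0.00007
clip n 1728 mid x 0.5455 edges 0.5335 0.5575 tip y 0.0830 tip x 0.5456
head [(np.float64(0.5613), np.float64(0.2422)), (np.float64(0.5413), np.float64(0.2421)), (np.float64(0.5213), np.float64(0.242)), (np.float64(0.5014), np.float64(0.2419))]
slate [(np.float64(0.5928), np.float64(0.2233))] []
```

View pics/e.png

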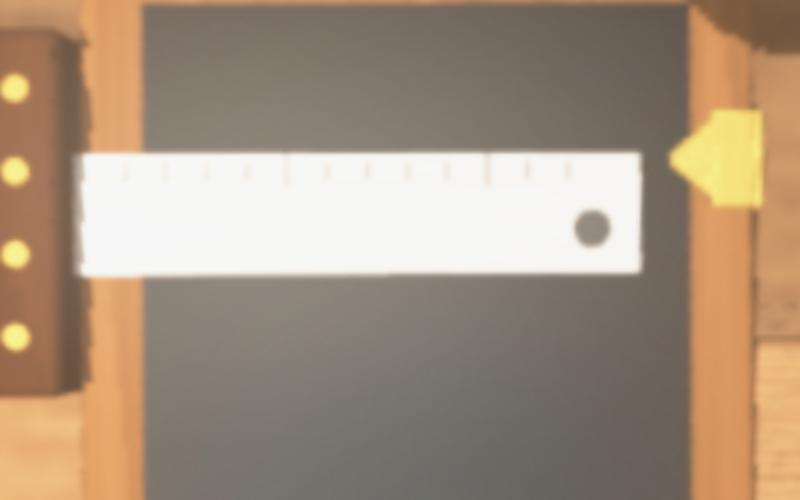

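The close view shows the far edge at x=0.5470 and the pointer at x=0.5455 (pixel (670,158)), so the blade is about 1.5 mm too far. The head is almost parallel to the edge. I'll re-pinch and pull it back.

Request:
jog_arm(
  moves=[
    [[-0.014,0.019,0],0.004,0.042],
    [[-0.014,0.019,0],0,0.042],
    [[-0.014,0.019,0],0,0.042],
    [[-0.014,0.019,0],0,0.042],
    [[-0.015,0.018,0],0,0.042],
    [[-0.015,0.018,0],0,0.042],
    [[0,0,-0.03],0,0.042],
    [[0,0,-0.05],0,0.042],
    [[0,0,-0.05],0,0.042],
    [[0,0,-0.03],0,0.042],
    [[0,0,-0.02],0,0.042],
    [[0,0,-0.005],0,0.042],
    [[0,0,0],0,0.042],
    [[0,0,0],0,0.042],
  ],
)

```text
time: 20.18
position: [0.5003, 0.241, 0.0474]
tcp_rot: [-0.007, 3.14, 0.002]
ft_force: [-0.1, 0.2, 0.1]
finger_gap: 0.0422
grip_force: 0.0
```

Request:
jog_arm(
  moves=[
    [[-0.001,0.001,-0.003],0,0.042],
    [[0,0,-0.003],0,0.042],
    [[0,0,0],0,0.036],
    [[0,0,0],0,0.03],
    [[0,0,0],0,0.026],
    [[0,0,0],0,0.022],
    [[0,0,0],0,0.018],
    [[0,0,0],0,0.018],
    [[0,0,0],0,0.018],
  ],
)

```text
time: 21.3
position: [0.4986, 0.2422, 0.0407]
tcp_rot: [-0.007, 3.141, 0.002]
ft_force: [-1.7, 1.3, 5.3]
finger_gap: 0.0202
grip_force: 59.5
```

Request:
jog_arm(
  moves=[
    [[-0.0005,0,0],0,0.018],
    [[-0.0005,0,0],0,0.018],
    [[-0.0005,0,0],0,0.018],
    [[0,0,0],0,0.018],
    [[0,0,0],0,0.018],
  ],
)

```text
time: 21.92
position: [0.4985, 0.2422, 0.0407]
tcp_rot: [-0.007, 3.138, 0.003]
ft_force: [3.8, 4.3, 2.9]
finger_gap: 0.0197
grip_force: 59.2
```

Request:
jog_arm(
  moves=[
    [[-0.0005,0,0],0,0.018],
    [[-0.0005,0,0],0,0.018],
    [[0,0,0],0,0.018],
    [[0,0,0],0,0.018],
  ],
)

```text
time: 22.42
position: [0.4981, 0.2422, 0.0406]
tcp_rot: [-0.007, 3.137, 0.003]
ft_force: [4.4, 4.3, 1.2]
finger_gap: 0.0206
grip_force: 59.0
```

Request:
jog_arm(
  moves=[
    [[-0.0005,0,0],0,0.018],
    [[-0.0005,0,0],0,0.018],
    [[0,0,0],0,0.018],
    [[0,0,0],0,0.018],
  ],
)

```text
time: 22.92
position: [0.4972, 0.2422, 0.0407]
tcp_rot: [-0.007, 3.137, 0.003]
ft_force: [5.3, 4.2, 2.7]
finger_gap: 0.0202
grip_force: 59.0
```

```bash
cat > g.py <<'E'
from fit import *
p,d,m=snap('wrist'); s=robot.sense(); print(s['position'],s['ft_force'],s['time'])
g=rect(p,m,.0155)[...,2].astype(float)
for y in(.104,.1,.097,.094):
    u=int((.36-y)/.0005); print(y,[int(t) for t in g[216:246,u-1:u+2].mean(1)])
E
python3 g.py
```

```text
[0.49717462 0.24216927 0.04067962] [5.19265805 4.87459858 1.31055   ] 22.975
0.104 [68, 68, 68, 68, 68, 68, 69, 69, 69, 69, 69, 69, 69, 77, 109, 205, 238, 244, 244, 244, 244, 244, 244, 244, 244, 244, 244, 244, 243, 243]
0.1 [68, 68, 69, 69, 68, 68, 68, 68, 68, 68, 69, 69, 68, 77, 111, 210, 239, 244, 244, 243, 244, 244, 244, 244, 244, 244, 244, 244, 243, 243]
0.097 [68, 68, 68, 68, 68, 68, 68, 68, 68, 68, 68, 68, 68, 77, 113, 210, 239, 244, 243, 243, 244, 244, 244, 244, 244, 244, 244, 244, 244, 244]
0.094 [68, 68, 68, 68, 68, 68, 68, 68, 68, 68, 68, 68, 68, 77, 113, 211, 239, 244, 243, 243, 244, 244, 244, 244, 244, 244, 244, 244, 244, 244]
```

Request:
jog_arm(
  moves=[
    [[0,0,0],0,0.042],
    [[0,0,0],0,0.042],
    [[0,0,0],0,0.042],
    [[0,0,0],0,0.042],
    [[0,0,0.02],0,0.042],
    [[0,0,0.04],0,0.042],
    [[0,0,0.05],0,0.042],
    [[0,0,0.05],0,0.042],
    [[0,0,0.031],0,0.03],
    [[0.015,-0.019,0],0,0.02],
    [[0.015,-0.019,0],0,0.01],
    [[0.015,-0.019,0],0,0.0],
    [[0.015,-0.019,0],0,0.0],
    [[0.015,-0.019,0],0,0.0],
    [[0.013,-0.018,0],0,0.0],
    [[0,0,0],0,0.0],
    [[0,0,0],0,0.0],
    [[0,0,0],0,0.0],
  ],
)

```text
time: 25.22
position: [0.5823, 0.1298, 0.2311]
tcp_rot: [0.01, -3.141, -0.001]
ft_force: [0.1, 0.5, -0.9]
finger_gap: 0.0003
grip_force: 0.0
```

```bash
python3 e.py
```

```text
[0.58237907 0.12965221 0.23115171] [0.50919476 0.12938743 0.34793979]
far slope -0.0063 x@.09 0.5457 x@.082 0.5458 res 0.00004
near slope -0.0065 x@.09 0.5155 x@.082 0.5156 res 0.00003
clip n 1704 mid x 0.5455 edges 0.5335 0.5575 tip y 0.0825 tip x 0.5453
head [(np.float64(0.5598), np.float64(0.2422)), (np.float64(0.5399), np.float64(0.2423)), (np.float64(0.52), np.float64(0.242)), (np.float64(0.5), np.float64(0.242))]
slate [(np.float64(0.5927), np.float64(0.2233))] []
```

x is now within 0.3 mm. Next, a gentle flush push on the head's outer face with the fingers closed.

Request:
jog_arm(
  moves=[
    [[-0.011,0.026,0],0,0],
    [[-0.011,0.026,0],0,0],
    [[-0.011,0.026,0],0,0],
    [[-0.011,0.026,0],0,0],
    [[-0.011,0.026,0],0,0],
    [[-0.01,0.026,0],0,0],
    [[0,0,-0.03],0,0],
    [[0,0,-0.05],0,0],
    [[0,0,-0.05],0,0],
    [[0,0,-0.04],0,0],
    [[0,0,-0.02],0,0],
    [[0,0,-0.006],0,0],
    [[0,0,0],0,0],
    [[0,0,0],0,0],
  ],
)

```text
time: 27.02
position: [0.5188, 0.285, 0.0365]
tcp_rot: [-0.007, 3.14, 0.002]
ft_force: [0.3, 0.5, 0.9]
finger_gap: 0.0001
grip_force: 0.0
```

Request:
jog_arm(
  moves=[
    [[0,0,-0.003],0,0],
    [[0,0,-0.003],0,0],
    [[0,-0.004,0],0,0],
    [[0,-0.004,0],0,0],
    [[0,-0.003,0],0,0],
    [[0,-0.002,0],0,0],
    [[0,-0.001,0],0,0],
    [[0,0,0],0,0],
  ],
)

```text
time: 28.02
position: [0.518, 0.2704, 0.0292]
tcp_rot: [-0.007, 3.141, 0.0]
ft_force: [-0.4, -0.4, 0.5]
finger_gap: -0.0003
grip_force: 0.0
```

Request:
jog_arm(
  moves=[
    [[0,-0.001,0],0,0],
    [[0,-0.001,0],0,0],
    [[0,-0.001,0],0,0],
    [[0,0,0],0,0],
  ],
)

```text
time: 28.52
position: [0.518, 0.2673, 0.0292]
tcp_rot: [-0.006, 3.142, 0.0]
ft_force: [-0.5, -0.7, 0.4]
finger_gap: -0.0
grip_force: 0.0
```

Request:
jog_arm(
  moves=[
    [[0,-0.001,0],0,0],
    [[0,-0.001,0],0,0],
    [[0,-0.001,0],0,0],
    [[0,0,0],0,0],
  ],
)

```text
time: 29.02
position: [0.518, 0.2669, 0.0293]
tcp_rot: [-0.009, 3.14, 0.005]
ft_force: [0.4, 5.5, -2.4]
finger_gap: 0.0
grip_force: 2.8
```

Request:
jog_arm(
  moves=[
    [[0,-0.001,0],0,0],
    [[0,-0.0005,0],0,0],
    [[0,0,0],0,0],
    [[0,0,0],0,0],
  ],
)

```text
time: 29.52
position: [0.5179, 0.2669, 0.0293]
tcp_rot: [-0.01, 3.14, 0.008]
ft_force: [0.9, 7.8, -4.0]
finger_gap: -0.0002
grip_force: 3.9
```

Against a firm stop: force climbs without motion, so it's flush. I'll back off and check.

Request:
jog_arm(
  moves=[
    [[0,0.004,0],0,0],
    [[0,0.01,0],0,0],
    [[0,0.008,0.01],0,0],
    [[0,0,0.04],0,0],
    [[0,0,0.05],0,0],
    [[0,0,0.05],0,0],
    [[0,0,0.05],0,0],
    [[0.011,-0.027,0],0,0],
    [[0.011,-0.027,0],0,0],
    [[0.011,-0.026,0],0,0],
    [[0.011,-0.026,0],0,0],
    [[0.011,-0.026,0],0,0],
    [[0.01,-0.026,0],0,0],
    [[0,0,0],0,0],
    [[0,0,0],0,0],
    [[0,0,0],0,0],
  ],
)

```text
time: 31.52
position: [0.5825, 0.1286, 0.2293]
tcp_rot: [0.01, -3.141, -0.001]
ft_force: [-0.1, -0.6, 0.1]
finger_gap: 0.0
grip_force: 0.0
```

```bash
python3 e.py
python3 - <<'E'
from h import *
p,d,m=snap('side'); P=cloud(d,m)
for n,c,r in(('jar',(.45,-.04),.06),('jug',(.526,-.19),.07)):
    q=(abs(P[...,0]-c[0])<r)&(abs(P[...,1]-c[1])<r)&(d>0)&(P[...,2]>.02)&(P[...,2]<.15); t=P[q]; print(n,t.min(0),t.max(0))
E
```

```text
[0.58254957 0.12844682 0.22925495] [0.50938431 0.12815284 0.34610644]
far slope -0.0048 x@.09 0.5457 x@.082 0.5457 res 0.00005
near slope -0.0058 x@.09 0.5155 x@.082 0.5155 res 0.00004
clip n 1725 mid x 0.5455 edges 0.5335 0.5575 tip y 0.0825 tip x 0.5455
head [(np.float64(0.5598), np.float64(0.2422)), (np.float64(0.5399), np.float64(0.2421)), (np.float64(0.5198), np.float64(0.242)), (np.float64(0.5), np.float64(0.2419))]
slate [(np.float64(0.5927), np.float64(0.2234))] []
jar [ 0.42123133 -0.07407923  0.0200266 ] [ 0.47954343 -0.01481362  0.08059814]
jug [ 0.48309652 -0.23827788  0.02002866] [ 0.59585187 -0.12003374  0.09767383]
```

The far edge and pointer agree within 0.3 mm, the head is flush, the jar is upright on the counter and the gripper is clear of everything.

```bash
python3 -c "
from station import order; print(order.finish_job())"
```

```text
the job is handed in; nothing more can be done
None
```

I handed the job in at about 32 s of the 67 s limit: the jam jar stands upright on the bare counter, the T-square head is flush with the slate's left edge, the blade's far edge is within about 0.3 mm of the clip's pointer by camera, and the gripper is clear of everything.

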